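Push the battery home and clamp it with the wing nut

ROBOT

A 6-joint arm with a two-finger parallel gripper is mounted at the origin on the work surface. World frame = base frame: x ahead of the robot, y to its left, z up, the work surface at z = 0. Lengths are in m, angles in rad, forces in N, time in s.
With the tool pointing down it reaches from about 0.3 to 0.875 m from the base axis. Payload 6.4 kg.
Tool frame: the origin (TCP) lies on the centre line of the jaws, within the pads' length; the fingertips stand 22 mm ahead of it and the grasp point (between the pads) lies 3 mm ahead of it; z points along the fingers, y is the line along which they close (so a half turn about z gives the same grasp; the last joint's range is limited). The gripper opens to 85 mm and grips with 20 to 120 N. Pads are 22 mm wide; open, the fingers measure 114 mm over their backs; the gripper's body (76 mm by 85 mm) begins 54 mm behind the grasp point. The pads swing forward as they close: fully open they stand 13 mm farther back than shut.
Start: joints at [-1.535, 0.181, 1.607, -0, 1.354, -0.206], TCP at [0.138, -0.558, 0.253] pointing down, gripper open.
Joint ranges: [-2.99, 2.99], [-0.89, 2.07], [0.3, 2.58], [-1.14, 4.28], [0, 2.63], [-3.12, 3.12]. Speed limits (rad/s): [2.57, 2.57, 3.01, 3.14, 3.14, 3.14].

INTERFACE

Orientations are given as [roll, pitch, yaw] about the fixed x, y, z axes, in that order (R = Rz(yaw) Ry(pitch) Rx(roll)).
In Python, from cell import read_state, camera, camera_params, hand_in gives the robot as it stands. The module is installed in compiled form; this text tells all that it offers.
- The arm moves only by the tool apply_moves, never from a script. Its argument "series" is a list of rows, each an object with "travel": the shift along the tool's x, y, z in units of 25 mm (1.0 is 25 mm), a list of three; "dr": the turn, a rotation vector about the tool's x, y, z in units of 5 degrees (1.0 is 5 degrees), a list of three; "grip": the opening, from 0 (shut) to 1 (fully open). A call has 1 to 10 rows; each row shifts and turns the commanded pose from where the row before left it, along the tool's axes as they then stand; what a row does not reach is not made up. A row lasts 1/12 s, in which the tool goes at most 41.7 mm and 7.16 degrees, less where a joint would pass 70% of its speed; a pose out of reach is approached as far as the arm can. A call is refused whole if a number of a shift passes 1 or a number of a turn 1, either way. A call with a gripper value outside its range is refused whole. The fingers move at their own pace and stop on an object; "force" is the grip in N (left out, the last holds). Time passes only in rows, so rows that do not move let the fingers close. It gives the time, the measured TCP pose, the force, the opening and the grip force at its end, in the units of the state.
- read_state(): the state, without advancing time (a new reading comes with each control period).
- camera(name): name is "scene" or "top"; returns the picture (480x640x3 uint8, red, green, blue); there is no depth.
- camera_params(name): a dict with "K" (3x3 intrinsics, pixels), "world_to_cam" (4x4, takes a point from world to camera coordinates). Camera axes: x right, y down, z forward; pixel columns grow to the right and rows downward; lengths in m; the calibration is good to about 2 mm. A picture is of the moment at which its call begins. camera_params takes no time and is no camera call.
- hand_in(): hands the job in; it is judged then, once.
The state is a dict: "t": time; "joints": joint angles; "qvel": joint speeds; "tau": joint torques, N m; "position": TCP position; "eef_rot": TCP orientation; "ft_force": force on the tool from outside, world axes, zero at the start; "wrist_torque": the same for the moment, N m; "width": finger opening in m; "grasp_force": force on a finger pad.
Only numpy, scipy, OpenCV 4.12 (cv2) and the standard library are available. Lean on these libraries where they do the work, as an engineer would, in place of code of your own. Each camera call takes 0.05 s, during which the arm holds its last target. There are 200 camera calls.

TASK

Push the yellow-banded battery pack fully home against the end stop of its cradle, then tighten the blue three-winged nut clockwise, in short arcs between the red and black binding posts, until its rubber foot first touches the battery, and about 25 degrees more so that the battery is held snugly but not overtightened. Do not knock the two posts, leave the other things on the bench where they are, and let go of the nut at the end.

Things in the scene. Friction and masses are not known exactly. Their poses are not given: they have to be found in the camera images.
- cradle: Grey open channel fixed to the bench, an aluminium bridge across it. Origin on the bench under the nut's axis; its x axis is the way the battery is pushed home, z up. Floor plate 6 mm thick, x = -183 to +47 mm, 96 mm wide. Side rails x = -81 to +44 mm, top at z = 26 mm, inner faces at y = +-34.5 mm. Bridge legs y = +-41 to +-48 mm, beam x = +-15 mm, z = 70 to 80 mm.
- stop (a point): Foot of the end stop's inner face, at cradle x = +41 mm, y = 0, z = 6 mm: an upright grey wall across the channel, its top at z = 34 mm. The battery is home when its front end is against this face (battery origin then at cradle x = -34 mm, its rear face at x = -109 mm).
- battery: Loose black battery pack with a yellow band, 150 mm long (x), 65 mm wide (y), 45 mm high, 0.5 to 0.75 kg; origin at the centre of its underside. It stands in the channel on the floor plate (underside at z = 6 mm), along the cradle's x axis, its front end already under the bridge, 25 to 60 mm short of the stop. Sliding it takes about 3 to 8 N.
- nut: Blue three-winged nut on an upright screw through the bridge; below the beam a rubber foot, 36 mm across, turns and descends with it. Origin on the axis (cradle x = y = 0) under the hub, z about 88 mm at first. Tighten clockwise from above (yaw decreases): it descends 1.9 mm per radian. Turning it free takes about 0.075 Nm; it stays where it is left.
- nut_grip (a point): Point on the nut's axis at mid-height of the wings, 18 mm above the nut's origin. Hub 18 mm in diameter. Three flat upright wings, one along the nut's own +x, the others 120 degrees either side; each 10 mm thick, out to 30 mm from the axis, from 6 to 30 mm above the nut's origin. A wing can be pinched, or pushed on its flank.
- screw_top (a point): Fixed point on the screw's axis at the top of the bridge beam, z = 80 mm. The foot starts 0.7 to 7 mm above the battery; the gap differs each time and no pose shows it. From first touch the turning torque rises by some 0.4 to 0.75 Nm per radian, the clamping force by some 50 N per radian. A push near a wing's tip feels about 2.5 N when free, over 5 N within some 0.2 rad of first touch.
- post_red: Fixed red binding post on the bridge beam: upright cylinder, 14 mm in diameter, at cradle x = 0, y = +42 mm, from z = 80 to 119 mm; origin at its foot. The wings pass it by 5 mm, fingers beside a wing do not: work in arcs between the posts, then move to another wing.
- post_black: Fixed black binding post, the same as the red one, at cradle x = 0, y = -42 mm.
- spare_pack: Bystander: loose grey battery pack with a blue band, 110 x 60 x 40 mm, origin at the centre of its underside.
- meter: Bystander: loose orange multimeter, 150 x 75 x 40 mm, lying on its back, origin at the centre of its underside.
- spool: Bystander: loose white spool, 56 mm across, 38 mm high, origin at the centre of its underside.
- flux: Bystander: loose small amber bottle, 36 mm across, 75 mm high, origin at the centre of its underside.
- driver: Bystander: loose screwdriver with a red handle, lying on the bench.
- board: Bystander: loose green circuit board, 90 x 60 mm, lying flat, origin at the centre of its underside.
- tin: Bystander: loose small steel dish, 48 mm across, 22 mm high, beside the cradle, origin at the centre of its underside.
Not all that is in view belongs to the job. Leave any purple look-alike of the battery alone.

How it is judged:
By the outcome, as a careful person would: the job done as asked, in the order asked, and still so for the second after the job is handed in, with the robot touching nothing.
It also fails if it takes over 72 s, if anything falls off the work surface, if the arm or the gripper's body presses on something with over 40 N, if the wrist force passes 120 N, or if a joint passes its speed limit or range.

## Working session

There is one attempt and no reset: what is moved stays moved. The work goes in short steps, Python scripts to look and compute and a tool call to move; the robot and the scene stay as the last step left them, time stands still between calls to the robot, and variables do not carry over. Pictures are saved under pics/ and viewed, at most 10 in all, crops included, and the job is handed in when it is done.

Besides the shell and the picture viewer there is one more tool, called after "Emit:" as name(argument=value, ...), one argument or row to a line, values as JSON. apply_moves: Moves the arm, as the interface text tells. Its arguments: {"type":"object","properties":{"series":{"type":"array","items":{"type":"object","properties":{"travel":{"type":"array","items":{"type":"number"}},"dr":{"type":"array","items":{"type":"number"}},"grip":{"type":"number"}}}},"force":{"type":"number"}},"required":["series"]}

```bash
mkdir -p pics; python3 - <<'E'
from cell import *
import cv2
s=read_state();print(s)
for n in("scene","top"):
    im=camera(n);cv2.imwrite(f"pics/{n}0.png",im[:,:,::-1]);p=camera_params(n);print(n,p)
E
```

```text
{'t': 0.0, 'joints': array([-1.53530608e+00,  1.81558278e-01,  1.60800226e+00,  5.66480414e-06,
        1.35378431e+00, -2.06323139e-01]), 'qvel': array([ 1.89303214e-04, -3.46097953e-04,  3.60551436e-04,  1.10637534e-03,
       -4.48604420e-05,  9.63460185e-05]), 'tau': array([ 1.21128007e-03, -4.44870329e+01, -3.51336086e+01, -5.07499681e-05,
        9.08663176e-03, -1.71505246e-05]), 'position': array([ 0.13767888, -0.55775033,  0.2523772 ]), 'eef_rot': array([-3.13987875e+00, -3.64371797e-04,  2.41811848e-01]), 'ft_force': array([-0.06177672, -0.19476946,  0.36765972]), 'wrist_torque': array([ 0.00161477, -0.0357154 , -0.00285294]), 'grasp_force': 0.0, 'width': 0.08541854165836132}
scene {'K': array([[446.38668349,   0.        , 311.74449772],
       [  0.        , 446.38668349, 241.14167267],
       [  0.        ,   0.        ,   1.        ]]), 'world_to_cam': array([[-0.24592586,  0.96928345, -0.0031734 ,  0.17189379],
       [ 0.77527418,  0.1947348 , -0.60085631, -0.39867656],
       [-0.58178211, -0.15022637, -0.79935075,  1.36052826],
       [ 0.        ,  0.        ,  0.        ,  1.        ]])}
top {'K': array([[481.17241236,   0.        , 311.36772037],
       [  0.        , 481.17241236, 235.12015258],
       [  0.        ,   0.        ,   1.        ]]), 'world_to_cam': array([[-0.01756671, -0.9998177 ,  0.00748184,  0.00279026],
       [-0.99231446,  0.01651718, -0.12263442,  0.59320805],
       [ 0.12248848, -0.00957862, -0.99242371,  1.1708818 ],
       [ 0.        ,  0.        ,  0.        ,  1.        ]])}
```

View pics/scene0.png

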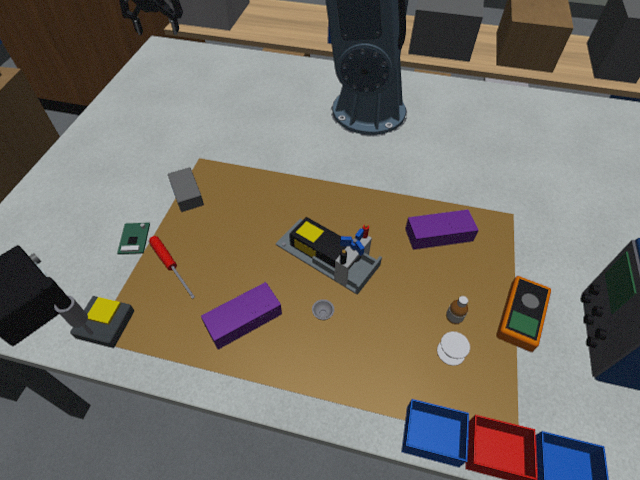

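View pics/top0.png

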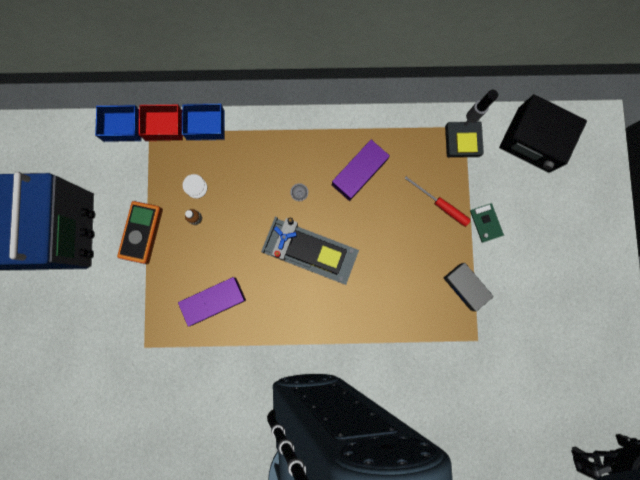

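The scene view shows the cradle around (330,255) px, and the top view shows it around (310,250) px with the nut near (286,234). I'll enlarge both to measure it.

```bash
python3 - <<'E'
import cv2
a=cv2.imread("pics/scene0.png")[208:298,270:390];cv2.imwrite("pics/sc.png",cv2.resize(a,None,fx=6.5,fy=6.5,interpolation=cv2.INTER_CUBIC))
a=cv2.imread("pics/top0.png")[208:290,255:363];cv2.imwrite("pics/tc.png",cv2.resize(a,None,fx=7,fy=7,interpolation=cv2.INTER_CUBIC))
E
```

```text
(no output)
```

View pics/sc.png

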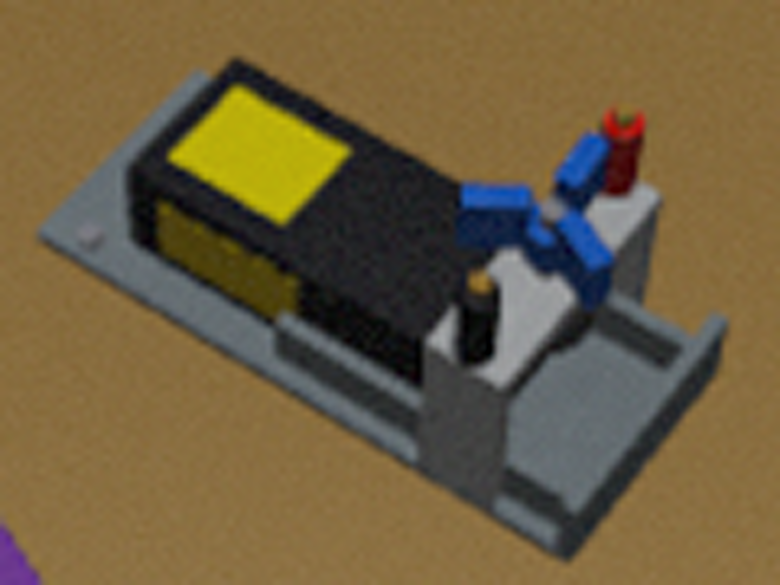

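View pics/tc.png

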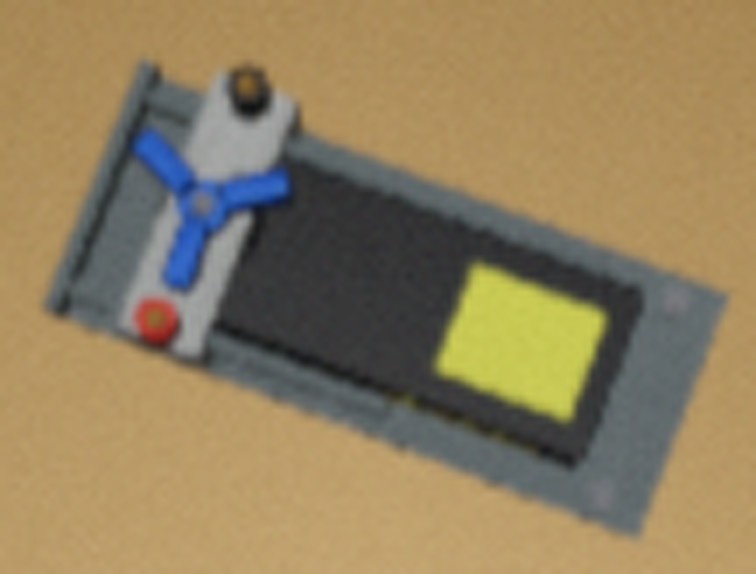

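The crops show the cradle with its rear to the right in the top view, the red post at (155,320), black at (247,82) and the hub at (203,204). One wing points close to the red post.

```bash
cat > h.py <<'E'
import numpy as np
from cell import camera_params
from scipy.optimize import least_squares
P={n:camera_params(n) for n in("scene","top")}
O={"scene":(270,208,6.5),"top":(255,208,7.)}
def px(n,c): o=O[n];c=np.array(c,float);return (c+.5)/o[2]-.5+o[:2]
def proj(n,X):
    p=P[n];X=np.atleast_2d(X);c=X@p["world_to_cam"][:3,:3].T+p["world_to_cam"][:3,3]
    q=c@p["K"].T;return q[:,:2]/q[:,2:]
def tri(a,b):
    return least_squares(lambda X:np.r_[proj("scene",X)[0]-a,proj("top",X)[0]-b],[.4,0,.05]).x
def ray(n,uv,z):
    return least_squares(lambda X:proj(n,[X[0],X[1],z])[0]-uv,[.4,0]).x
E
python3 - <<'E'
from h import *
sc=dict(red=(625,118),black=(482,282),hub=(553,210),pr1=(40,235),br1=(133,178),br2=(237,62))
tc=dict(red=(155,320),black=(247,82),hub=(203,204),pr1=(727,293),br1=(642,290),br2=(577,462))
for k in sc: print(k,tri(px("scene",sc[k]),px("top",tc[k])))
# model fit
M=dict(red=(0,.042,.119),black=(0,-.042,.119),hub=(0,0,.120),pr1=(-.183,-.048,.006))
M2=dict(pr2=(-.183,.048,.006))
def w(p,m):
    c,s=np.cos(p[2]),np.sin(p[2]);m=np.array(m);return np.array([p[0]+c*m[0]-s*m[1],p[1]+s*m[0]+c*m[1],m[2]])
def f(p):
    r=[]
    for k,m in M.items():
        r+=[proj("scene",w(p,m))[0]-px("scene",sc[k]),proj("top",w(p,m))[0]-px("top",tc[k])]
    r.append(proj("top",w(p,M2["pr2"]))[0]-px("top",(637,535)))
    r.append(proj("scene",w(p,M2["pr2"]))[0]-px("scene",(200,72)))
    return np.ravel(r)
s=least_squares(f,[.43,.05,2.8]);print(s.x,np.degrees(s.x[2]));print(np.round(f(s.x).reshape(-1,4),1))
p=s.x;c,sn=np.cos(p[2]),np.sin(p[2]);R=np.array([[c,sn],[-sn,c]])
print("bat rear cradle",[R@(ray("top",px("top",tc[k]),.051)-p[:2]) for k in("br1","br2")],[R@(ray("scene",px("scene",sc[k]),.051)-p[:2]) for k in("br1","br2")])
for n,l in(("top",[(143,140),(287,182),(178,283)]),("scene",[(600,250),(465,190),(595,140)])):
    for q in l:
        v=R@(ray(n,px(n,q),.118)-p[:2]);print(n,np.round(v,4),np.degrees(np.arctan2(v[1],v[0])))
E
```

```text
red [0.54194384 0.07665215 0.11484991]
black [0.62083525 0.04528633 0.11955174]
hub [0.5810973  0.0606837  0.11042758]
pr1 [ 0.55743851 -0.12545062  0.00524186]
br1 [ 0.55502229 -0.09002008  0.04718882]
br2 [ 0.49501559 -0.06699412  0.04728854]
[0.58266086 0.06123479 1.1828604 ] 67.7729089183107
[[-0.4 -0.6 -1.  -0.8]
 [-0.8  0.4 -0.9 -0.1]
 [-0.3 -2.2 -1.3 -1. ]
 [-1.3 -0.2 -0.5  0. ]
 [-0.9  0.5 -1.1 -0.4]]
bat rear cradle [array([-0.15299836, -0.03305603]), array([-0.15316102,  0.03188637])] [array([-0.14613921, -0.03247552]), array([-0.14857477,  0.03096288])]
top [ 0.0232 -0.0118] -26.884122258702792
top [-0.0268 -0.0161] -149.10739432102685
top [-0.0054  0.0286] 100.7582294629725
scene [ 0.0232 -0.0076] -18.031010393199086
scene [-0.024 -0.013] -151.58998606394238
scene [-0.0017  0.0285] 93.50377876136564
```

Emit:
apply_moves(
  series=[
    {"travel":[0.95,-0.7,0],"grip":0},
    {"travel":[0.95,-0.7,0],"grip":0},
    {"travel":[0.95,-0.7,0],"grip":0},
    {"travel":[0.95,-0.7,0],"grip":0},
    {"travel":[0.95,-0.7,0],"grip":0},
    {"travel":[0.95,-0.7,0],"grip":0},
    {"travel":[0.95,-0.7,0],"grip":0},
    {"travel":[0.95,-0.7,0],"grip":0},
    {"travel":[0.95,-0.7,0],"grip":0},
    {"travel":[0.95,-0.7,0],"grip":0},
  ],
)

```text
$.series[0]: bad value
```

Emit:
apply_moves(
  series=[
    {"travel":[0.95,-0.7,0],"grip":0},
    {"travel":[0.95,-0.7,0],"grip":0},
    {"travel":[0.95,-0.7,0],"grip":0},
    {"travel":[0.95,-0.7,0],"grip":0},
    {"travel":[0.95,-0.7,0],"grip":0},
    {"travel":[0.95,-0.7,0],"grip":0},
    {"travel":[0.95,-0.7,0],"grip":0},
    {"travel":[0.95,-0.7,0],"grip":0},
    {"travel":[0.95,-0.7,0],"grip":0},
    {"travel":[0.95,-0.7,0],"grip":0},
  ],
)

```text
$.series[0]: bad value
```

Emit:
apply_moves(
  series=[
    {"dr":[0,0,-1],"grip":0},
    {"dr":[0,0,-1],"grip":0},
    {"dr":[0,0,-1],"grip":0},
    {"dr":[0,0,-1],"grip":0},
    {"dr":[0,0,-1],"grip":0},
    {"dr":[0,0,-1],"grip":0},
    {"dr":[0,0,-1],"grip":0},
    {"dr":[0,0,-1],"grip":0},
    {"dr":[0,0,-1],"grip":0},
    {"dr":[0,0,-0.8],"grip":0},
  ],
)

```text
$.series[0]: bad value
```

Emit:
apply_moves(
  series=[
    {"travel":[0.95,-0.7,0],"dr":[0,0,0],"grip":0},
    {"travel":[0.95,-0.7,0],"dr":[0,0,0],"grip":0},
    {"travel":[0.95,-0.7,0],"dr":[0,0,0],"grip":0},
    {"travel":[0.95,-0.7,0],"dr":[0,0,0],"grip":0},
    {"travel":[0.95,-0.7,0],"dr":[0,0,0],"grip":0},
    {"travel":[0.95,-0.7,0],"dr":[0,0,0],"grip":0},
    {"travel":[0.95,-0.7,0],"dr":[0,0,0],"grip":0},
    {"travel":[0.95,-0.7,0],"dr":[0,0,0],"grip":0},
    {"travel":[0.95,-0.7,0],"dr":[0,0,0],"grip":0},
    {"travel":[0.95,-0.7,0],"dr":[0,0,0],"grip":0},
  ],
)

```text
t: 0.93
position: [0.327, -0.33, 0.253]
eef_rot: [-3.141, 0.0, 0.242]
ft_force: [-1.1, -0.4, -0.3]
width: 0.0002
grasp_force: 0.0
```

Emit:
apply_moves(
  series=[
    {"travel":[0.95,-0.7,0],"dr":[0,0,0],"grip":0},
    {"travel":[0.95,-0.7,0],"dr":[0,0,0],"grip":0},
    {"travel":[0.95,-0.7,0],"dr":[0,0,0],"grip":0},
    {"travel":[0.95,-0.7,0],"dr":[0,0,0],"grip":0},
    {"travel":[0.95,-0.7,0],"dr":[0,0,0],"grip":0},
    {"travel":[0.95,-0.7,0],"dr":[0,0,0],"grip":0},
    {"travel":[0.95,-0.7,0],"dr":[0,0,0],"grip":0},
    {"travel":[0.95,-0.7,0],"dr":[0,0,0],"grip":0},
    {"travel":[0.95,-0.7,0],"dr":[0,0,0],"grip":0},
    {"travel":[0.95,-0.7,0],"dr":[0,0,0],"grip":0},
  ],
)

```text
t: 1.77
position: [0.5156, -0.1032, 0.2529]
eef_rot: [-3.141, 0.001, 0.242]
ft_force: [-0.2, -1.1, 0.4]
width: 0.0003
grasp_force: 0.0
```

Emit:
apply_moves(
  series=[
    {"travel":[0,0,0.4],"dr":[0,0,-1],"grip":0},
    {"travel":[0,0,0.4],"dr":[0,0,-1],"grip":0},
    {"travel":[0,0,0.4],"dr":[0,0,-1],"grip":0},
    {"travel":[0,0,0.4],"dr":[0,0,-1],"grip":0},
    {"travel":[0,0,0.4],"dr":[0,0,-1],"grip":0},
    {"travel":[0,0,0.4],"dr":[0,0,-1],"grip":0},
    {"travel":[0,0,0.4],"dr":[0,0,-1],"grip":0},
    {"travel":[0,0,0.4],"dr":[0,0,-1],"grip":0},
    {"travel":[0,0,0.4],"dr":[0,0,-1],"grip":0},
    {"travel":[0,0,0],"dr":[0,0,-1],"grip":0},
  ],
)

```text
t: 2.6
position: [0.5135, -0.104, 0.1607]
eef_rot: [-3.137, 0.0, 1.119]
ft_force: [-0.6, 0.5, 0.2]
width: 0.0001
grasp_force: 0.0
```

Emit:
apply_moves(
  series=[
    {"travel":[0,0,0],"dr":[0,0,-0.8],"grip":0},
    {"travel":[0,0,0],"dr":[0,0,0],"grip":0},
  ],
)

```text
t: 2.77
position: [0.5146, -0.1045, 0.1626]
eef_rot: [-3.14, -0.0, 1.187]
ft_force: [0.3, -0.6, -0.8]
width: -0.0004
grasp_force: 0.0
```

Emit:
apply_moves(
  series=[
    {"travel":[0,0,0.75],"dr":[0,0,0],"grip":0},
    {"travel":[0,0,0.75],"dr":[0,0,0],"grip":0},
    {"travel":[0,0,0.75],"dr":[0,0,0],"grip":0},
    {"travel":[0,0,0.75],"dr":[0,0,0],"grip":0},
    {"travel":[0,0,0.75],"dr":[0,0,0],"grip":0},
    {"travel":[0,0,0.75],"dr":[0,0,0],"grip":0},
    {"travel":[0.2,0,0],"dr":[0,0,0],"grip":0},
    {"travel":[0.2,0,0],"dr":[0,0,0],"grip":0},
  ],
)

```text
t: 3.43
position: [0.5181, -0.0949, 0.05]
eef_rot: [-3.139, -0.0, 1.182]
ft_force: [0.5, 0.3, 0.9]
width: 0.0002
grasp_force: 0.0
```

Emit:
apply_moves(
  series=[
    {"travel":[0.2,0,0],"dr":[0,0,0],"grip":0},
    {"travel":[0.2,0,0],"dr":[0,0,0],"grip":0},
    {"travel":[0.2,0,0],"dr":[0,0,0],"grip":0},
  ],
)

```text
t: 3.68
position: [0.5254, -0.0816, 0.052]
eef_rot: [3.139, 0.001, 1.184]
ft_force: [-2.0, -3.4, 0.2]
width: 0.0002
grasp_force: 2.0
```

Emit:
apply_moves(
  series=[
    {"travel":[0.2,0,0],"dr":[0,0,0],"grip":0},
    {"travel":[0.2,0,0],"dr":[0,0,0],"grip":0},
    {"travel":[0.2,0,0],"dr":[0,0,0],"grip":0},
  ],
)

```text
t: 3.93
position: [0.5311, -0.0681, 0.052]
eef_rot: [3.139, 0.001, 1.184]
ft_force: [-2.3, -5.3, 3.8]
width: -0.0001
grasp_force: 2.9
```

Emit:
apply_moves(
  series=[
    {"travel":[0.2,0,0],"dr":[0,0,0],"grip":0},
    {"travel":[0.2,0,0],"dr":[0,0,0],"grip":0},
    {"travel":[0.1,0,0],"dr":[0,0,0],"grip":0},
  ],
)

```text
t: 4.18
position: [0.5359, -0.0563, 0.052]
eef_rot: [3.139, 0.001, 1.185]
ft_force: [-2.0, -6.0, 4.6]
width: -0.0
grasp_force: 3.3
```

Emit:
apply_moves(
  series=[
    {"travel":[0.1,0,0],"dr":[0,0,0],"grip":0},
    {"travel":[0.06,0,0],"dr":[0,0,0],"grip":0},
  ],
)

```text
t: 4.35
position: [0.5374, -0.0529, 0.052]
eef_rot: [3.139, 0.001, 1.185]
ft_force: [-1.6, -7.0, 4.4]
width: -0.0
grasp_force: 3.3
```

Emit:
apply_moves(
  series=[
    {"travel":[0.06,0,0],"dr":[0,0,0],"grip":0},
    {"travel":[0.06,0,0],"dr":[0,0,0],"grip":0},
  ],
)

```text
t: 4.52
position: [0.538, -0.0513, 0.052]
eef_rot: [3.14, 0.003, 1.185]
ft_force: [-7.5, -15.6, 6.3]
width: -0.0001
grasp_force: 9.1
```

Emit:
apply_moves(
  series=[
    {"travel":[0.04,0,0],"dr":[0,0,0],"grip":0},
    {"travel":[0,0,0],"dr":[0,0,0],"grip":0},
  ],
)

```text
t: 4.68
position: [0.538, -0.0513, 0.052]
eef_rot: [3.14, 0.005, 1.185]
ft_force: [-6.8, -14.7, 6.3]
width: 0.0003
grasp_force: 8.3
```

Emit:
apply_moves(
  series=[
    {"travel":[-0.4,0,0],"dr":[0,0,0],"grip":0},
    {"travel":[-0.4,0,-0.2],"dr":[0,0,0],"grip":0},
    {"travel":[0,0,-1],"dr":[0,0,0],"grip":0},
    {"travel":[0,0,-1],"dr":[0,0,0],"grip":0},
    {"travel":[0,0,-1],"dr":[0,0,0],"grip":0},
    {"travel":[0,0,-1],"dr":[0,0,0],"grip":0},
    {"travel":[0,0,0],"dr":[0,0,0],"grip":0},
  ],
)

```text
t: 5.27
position: [0.5335, -0.0681, 0.1617]
eef_rot: [3.132, -0.001, 1.184]
ft_force: [2.1, 0.8, 0.7]
width: -0.0002
grasp_force: 0.0
```

```bash
python3 - <<'E'
from cell import *
import cv2
s=read_state();print(s['t'],s['position'],s['eef_rot'],s['ft_force'],s['wrist_torque'],s['joints'])
o=[]
for n,(x,y,w,h) in(("scene",(290,200,110,95)),("top",(250,205,110,95))):
    im=camera(n);cv2.imwrite(f"pics/{n}1.png",im[:,:,::-1]);o.append(cv2.resize(im[y:y+h,x:x+w,::-1],(400*1,345),interpolation=cv2.INTER_CUBIC))
cv2.imwrite("pics/c1.png",cv2.hconcat(o))
E
```

```text
5.2667 [ 0.53350712 -0.06807288  0.16167872] [ 3.13220947e+00 -1.34412431e-03  1.18426837e+00] [2.07080657 0.78669804 0.69051206] [ 0.00354535 -0.06637427  0.0161274 ] [-3.48283720e-01  1.95045963e-01  1.78855679e+00  1.07909265e-03
  1.14856240e+00  3.78129760e-02]
```

View pics/c1.png

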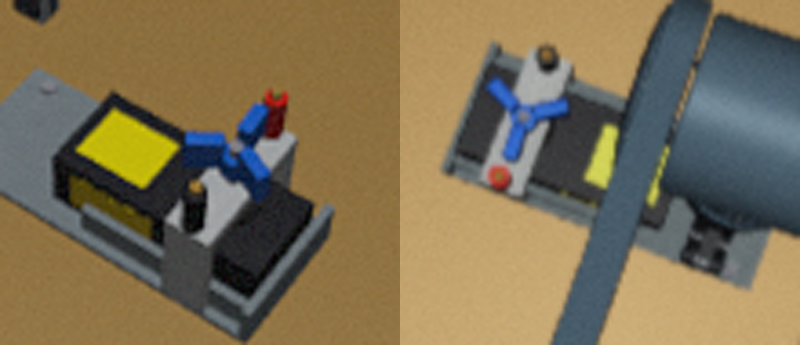

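The battery is home: its front is against the stop wall in the left half of the picture, and the yellow label is up. Next I turn the tool and place the shut fingers behind the +x-side wing.

Emit:
apply_moves(
  series=[
    {"travel":[0,0,-0.1],"dr":[0,0,-1],"grip":0},
    {"travel":[0,0,-0.1],"dr":[0,0,-1],"grip":0},
    {"travel":[0,0,-0.1],"dr":[0,0,-1],"grip":0},
    {"travel":[0,0,-0.1],"dr":[0,0,-1],"grip":0},
    {"travel":[0,0,0],"dr":[0,0,-1],"grip":0},
    {"travel":[0,0,0],"dr":[0,0,-1],"grip":0},
    {"travel":[0,0,0],"dr":[0,0,-1],"grip":0},
    {"travel":[0,0,0],"dr":[0,0,-1],"grip":0},
    {"travel":[0,0,0],"dr":[0,0,-1],"grip":0},
    {"travel":[0,0,0],"dr":[0,0,-1],"grip":0},
  ],
)

```text
t: 6.2
position: [0.5293, -0.0667, 0.1641]
eef_rot: [-3.14, -0.003, 2.061]
ft_force: [-0.1, 0.6, -0.4]
width: 0.0001
grasp_force: 0.0
```

Emit:
apply_moves(
  series=[
    {"travel":[0,0,0],"dr":[0,0,-1],"grip":0},
    {"travel":[0,0,0],"dr":[0,0,-1],"grip":0},
    {"travel":[0,0,0],"dr":[0,0,-1],"grip":0},
    {"travel":[0.41,0.75,0],"dr":[0,0,0],"grip":0},
    {"travel":[0.41,0.75,0],"dr":[0,0,0],"grip":0},
    {"travel":[0.41,0.75,0],"dr":[0,0,0],"grip":0},
    {"travel":[0.41,0.75,0],"dr":[0,0,0],"grip":0},
    {"travel":[0.41,0.75,0],"dr":[0,0,0],"grip":0},
    {"travel":[0.41,0.75,0],"dr":[0,0,0],"grip":0},
    {"travel":[0.41,0.75,0],"dr":[0,0,0],"grip":0},
  ],
)

```text
t: 7.03
position: [0.5768, 0.0759, 0.164]
eef_rot: [-3.14, -0.003, 2.319]
ft_force: [0.3, -0.2, 0.0]
width: 0.0
grasp_force: 0.0
```

Emit:
apply_moves(
  series=[
    {"travel":[0.41,0.75,0],"dr":[0,0,0],"grip":0},
    {"travel":[0,0,0],"dr":[0,0,0],"grip":0},
    {"travel":[0,0,0],"dr":[0,0,0],"grip":0},
  ],
)

```text
t: 7.28
position: [0.5835, 0.0959, 0.1641]
eef_rot: [-3.14, -0.002, 2.321]
ft_force: [0.0, 0.3, -0.0]
width: -0.0001
grasp_force: 0.0
```

```bash
cat >> h.py <<'E'
from cell import read_state
CX,CY,CY0=.582,.061,np.radians(67.8)
def rel():
    "TCP in cradle frame (mm), tool yaw as phi=yaw-157.8deg, z mm"
    s=read_state();d=s['position'][:2]-[CX,CY];c,n=np.cos(CY0),np.sin(CY0)
    return s,np.array([c*d[0]+n*d[1],-n*d[0]+c*d[1]])*1e3,np.degrees(s['eef_rot'][2])-157.8
def go(side,phi,r,d):
    "shift in tool units to wing-frame (r,d) at local phi on side +1/-1; turn in units"
    s,p,ph=rel();a=np.radians(phi+(0 if side>0 else 180))
    t=np.array([r*np.cos(a)-d*np.sin(a),r*np.sin(a)+d*np.cos(a)])-p
    g=s['eef_rot'][2]-CY0;x=np.array([np.cos(g),np.sin(g)]);y=np.array([np.sin(g),-np.cos(g)])
    print("t",s['t'],"p",p.round(1),"z",s['position'][2].round(4),"phi",ph.round(2),"units xy",(t@x/25).round(3),(t@y/25).round(3),"turn",((ph-phi)/5).round(2),"F",s['ft_force'].round(1),"M",s['wrist_torque'].round(3))
E
python3 -c "
from h import *
go(1,-25,27,21)"
```

```text
t 7.2833 p [32.9 11.8] z 0.1641 phi -24.83 units xy -0.142 0.087 turn 0.03 F [ 0.   0.3 -0. ] M [-0.01   0.024 -0.004]
```

Emit:
apply_moves(
  series=[
    {"travel":[-0.14,0.09,0],"dr":[0,0,0],"grip":0},
    {"travel":[0,0,0.5],"dr":[0,0,0],"grip":0},
    {"travel":[0,0,0.5],"dr":[0,0,0],"grip":0},
    {"travel":[0,0,0.4],"dr":[0,0,0],"grip":0},
    {"travel":[0,0,0.4],"dr":[0,0,0],"grip":0},
    {"travel":[0,0,0],"dr":[0,0,0],"grip":0},
  ],
)

```text
t: 7.78
position: [0.5864, 0.0935, 0.1173]
eef_rot: [-3.138, -0.004, 2.318]
ft_force: [-0.2, -0.1, -0.9]
width: -0.0
grasp_force: 0.0
```

Emit:
apply_moves(
  series=[
    {"travel":[-0.08,0,0],"dr":[0,0,0],"grip":0},
    {"travel":[-0.04,0,0],"dr":[0,0,0],"grip":0},
  ],
)

```text
t: 7.95
position: [0.5907, 0.0915, 0.1208]
eef_rot: [-3.141, -0.0, 2.319]
ft_force: [-2.1, 1.3, -2.6]
width: -0.0
grasp_force: 1.6
```

Emit:
apply_moves(
  series=[
    {"travel":[-0.04,0,0],"dr":[0,0,0],"grip":0},
    {"travel":[-0.02,0,0],"dr":[0,0,0],"grip":0},
  ],
)

```text
t: 8.12
position: [0.5913, 0.091, 0.1208]
eef_rot: [-3.142, -0.001, 2.319]
ft_force: [-1.6, 3.0, -1.6]
width: -0.0
grasp_force: 1.8
```

```bash
python3 -c "
from h import *
go(1,-25,27,16)"
```

```text
t 8.1167 p [31.3  2.8] z 0.1208 phi -24.94 units xy 0.011 -0.009 turn 0.01 F [-1.6  3.  -1.6] M [ 0.5    0.328 -0.039]
```

Emit:
apply_moves(
  series=[
    {"travel":[-0.048,0.027,0],"dr":[0,0,0.5],"grip":0},
    {"travel":[-0.048,0.027,0],"dr":[0,0,0.5],"grip":0},
  ],
)

```text
t: 8.28
position: [0.5937, 0.0902, 0.1207]
eef_rot: [-3.141, -0.001, 2.23]
ft_force: [-3.1, 1.8, -2.8]
width: -0.0002
grasp_force: 1.7
```

Emit:
apply_moves(
  series=[
    {"travel":[-0.048,0.027,0],"dr":[0,0,0.5],"grip":0},
    {"travel":[-0.048,0.027,0],"dr":[0,0,0.5],"grip":0},
  ],
)

```text
t: 8.45
position: [0.5961, 0.0891, 0.1206]
eef_rot: [-3.141, -0.001, 2.142]
ft_force: [-2.7, 2.4, -2.6]
width: 0.0002
grasp_force: 1.7
```

Emit:
apply_moves(
  series=[
    {"travel":[-0.048,0.027,0],"dr":[0,0,0.5],"grip":0},
    {"travel":[-0.048,0.027,0],"dr":[0,0,0.5],"grip":0},
  ],
)

```text
t: 8.62
position: [0.5986, 0.0877, 0.1206]
eef_rot: [-3.141, -0.001, 2.055]
ft_force: [-2.4, 2.9, -1.7]
width: -0.0001
grasp_force: 1.6
```

```bash
python3 -c "
from h import *
go(1,-40,27,16)"
```

```text
t 8.6167 p [31.  -5.3] z 0.1206 phi -40.05 units xy 0.004 -0.005 turn -0.01 F [-2.4  2.9 -1.7] M [ 0.496  0.392 -0.032]
```

Emit:
apply_moves(
  series=[
    {"travel":[-0.048,0.027,0],"dr":[0,0,0.5],"grip":0},
    {"travel":[-0.048,0.027,0],"dr":[0,0,0.5],"grip":0},
  ],
)

```text
t: 8.78
position: [0.6009, 0.0862, 0.1207]
eef_rot: [-3.141, -0.001, 1.968]
ft_force: [-2.9, 2.4, -2.4]
width: 0.0002
grasp_force: 1.6
```

Emit:
apply_moves(
  series=[
    {"travel":[-0.048,0.027,0],"dr":[0,0,0.5],"grip":0},
    {"travel":[-0.048,0.027,0],"dr":[0,0,0.5],"grip":0},
  ],
)

```text
t: 8.95
position: [0.6031, 0.0844, 0.1207]
eef_rot: [-3.141, -0.001, 1.881]
ft_force: [-2.0, 2.3, -1.3]
width: 0.0001
grasp_force: 1.6
```

Emit:
apply_moves(
  series=[
    {"travel":[-0.048,0.027,0],"dr":[0,0,0.5],"grip":0},
    {"travel":[-0.048,0.027,0],"dr":[0,0,0.5],"grip":0},
  ],
)

```text
t: 9.12
position: [0.6052, 0.0825, 0.1208]
eef_rot: [-3.141, -0.001, 1.793]
ft_force: [-1.4, 3.1, -3.3]
width: 0.0003
grasp_force: 1.5
```

```bash
python3 -c "
from h import *
go(1,-55,27,16)"
```

```text
t 9.1167 p [ 28.7 -13.4] z 0.1208 phi -55.06 units xy 0.006 -0.017 turn -0.01 F [-1.4  3.1 -3.3] M [ 0.486  0.291 -0.091]
```

Emit:
apply_moves(
  series=[
    {"travel":[-0.048,0.027,0],"dr":[0,0,0.5],"grip":0},
    {"travel":[-0.048,0.027,0],"dr":[0,0,0.5],"grip":0},
  ],
)

```text
t: 9.28
position: [0.6071, 0.0805, 0.1208]
eef_rot: [-3.141, -0.001, 1.706]
ft_force: [-1.8, 3.5, -2.2]
width: -0.0002
grasp_force: 1.5
```

Emit:
apply_moves(
  series=[
    {"travel":[-0.048,0.027,0],"dr":[0,0,0.5],"grip":0},
    {"travel":[-0.048,0.027,0],"dr":[0,0,0.5],"grip":0},
  ],
)

```text
t: 9.45
position: [0.6089, 0.0782, 0.121]
eef_rot: [3.142, -0.001, 1.619]
ft_force: [-1.7, 2.0, -1.8]
width: -0.0
grasp_force: 1.4
```

Emit:
apply_moves(
  series=[
    {"travel":[-0.048,0.027,0],"dr":[0,0,0.5],"grip":0},
    {"travel":[-0.048,0.027,0],"dr":[0,0,0.5],"grip":0},
  ],
)

```text
t: 9.62
position: [0.6105, 0.0758, 0.1211]
eef_rot: [3.141, -0.001, 1.531]
ft_force: [-1.0, 1.7, -1.1]
width: 0.0
grasp_force: 1.3
```

Emit:
apply_moves(
  series=[
    {"travel":[-0.048,0.027,0],"dr":[0,0,0.5],"grip":0},
    {"travel":[-0.048,0.027,0],"dr":[0,0,0.5],"grip":0},
  ],
)

```text
t: 9.78
position: [0.6118, 0.0733, 0.1211]
eef_rot: [3.141, -0.001, 1.444]
ft_force: [-0.5, 2.3, -2.5]
width: 0.0001
grasp_force: 1.3
```

```bash
python3 -c "
from h import *
go(1,-75,27,16)"
```

```text
t 9.7833 p [ 22.7 -22.9] z 0.1211 phi -75.05 units xy 0.001 -0.04 turn -0.01 F [-0.5  2.3 -2.5] M [ 0.416  0.113 -0.039]
```

Emit:
apply_moves(
  series=[
    {"travel":[0.2,0,0],"dr":[0,0,0],"grip":0},
    {"travel":[0,0,-0.6],"dr":[0,0,0],"grip":0},
    {"travel":[0,0,-0.6],"dr":[0,0,0],"grip":0},
    {"travel":[0,0,-0.6],"dr":[0,0,0],"grip":0},
    {"travel":[0,0,0],"dr":[0,0,-1],"grip":0},
    {"travel":[0,0,0],"dr":[0,0,-1],"grip":0},
    {"travel":[0,0,0],"dr":[0,0,-1],"grip":0},
    {"travel":[0,0,0],"dr":[0,0,-1],"grip":0},
    {"travel":[0,0,0],"dr":[0,0,-1],"grip":0},
    {"travel":[0,0,0],"dr":[0,0,-1],"grip":0},
  ],
)

```text
t: 10.62
position: [0.613, 0.0779, 0.1667]
eef_rot: [3.14, 0.001, 1.976]
ft_force: [0.0, 0.5, -0.1]
width: 0.0002
grasp_force: 0.0
```

Emit:
apply_moves(
  series=[
    {"travel":[0,0,0],"dr":[0,0,-1],"grip":0},
    {"travel":[0,0,0],"dr":[0,0,-1],"grip":0},
    {"travel":[0,0,0],"dr":[0,0,-1],"grip":0},
    {"travel":[0,0,0],"dr":[0,0,-1],"grip":0},
    {"travel":[0,0,0],"dr":[0,0,-1],"grip":0},
    {"travel":[0,0,0],"dr":[0,0,-1],"grip":0},
    {"travel":[0,0,0],"dr":[0,0,0],"grip":0},
    {"travel":[0,0,0],"dr":[0,0,0],"grip":0},
  ],
)

```text
t: 11.28
position: [0.6127, 0.0779, 0.1664]
eef_rot: [3.141, 0.001, 2.492]
ft_force: [-0.2, 0.3, 0.5]
width: 0.0
grasp_force: 0.0
```

```bash
python3 -c "
from h import *
go(-1,-15,27,21)"
```

```text
t 11.2833 p [ 27.3 -22.1] z 0.1664 phi -15.03 units xy -0.272 -2.362 turn -0.01 F [-0.2  0.3  0.5] M [ 0.021  0.028 -0.089]
```

Emit:
apply_moves(
  series=[
    {"travel":[-0.07,-0.59,0],"dr":[0,0,0],"grip":0},
    {"travel":[-0.07,-0.59,0],"dr":[0,0,0],"grip":0},
    {"travel":[-0.07,-0.59,0],"dr":[0,0,0],"grip":0},
    {"travel":[-0.07,-0.59,0],"dr":[0,0,0],"grip":0},
    {"travel":[0,0,0],"dr":[0,0,0],"grip":0},
    {"travel":[0,0,0.5],"dr":[0,0,0],"grip":0},
    {"travel":[0,0,0.5],"dr":[0,0,0],"grip":0},
    {"travel":[0,0,0.4],"dr":[0,0,0],"grip":0},
    {"travel":[0,0,0.43],"dr":[0,0,0],"grip":0},
    {"travel":[0,0,0],"dr":[0,0,0],"grip":0},
  ],
)

```text
t: 12.12
position: [0.5801, 0.0273, 0.1163]
eef_rot: [-3.139, -0.005, 2.494]
ft_force: [-1.1, 0.8, -0.1]
width: 0.0003
grasp_force: 0.0
```

Emit:
apply_moves(
  series=[
    {"travel":[0.08,0,0],"dr":[0,0,0],"grip":0},
    {"travel":[0.04,0,0],"dr":[0,0,0],"grip":0},
  ],
)

```text
t: 12.28
position: [0.5798, 0.0288, 0.1198]
eef_rot: [-3.142, -0.0, 2.494]
ft_force: [-0.3, 0.0, -0.2]
width: -0.0001
grasp_force: 0.0
```

Emit:
apply_moves(
  series=[
    {"travel":[0.04,0,0],"dr":[0,0,0],"grip":0},
    {"travel":[0.02,0,0],"dr":[0,0,0],"grip":0},
  ],
)

```text
t: 12.45
position: [0.5789, 0.0295, 0.1207]
eef_rot: [3.141, 0.001, 2.494]
ft_force: [0.4, 0.1, 0.2]
width: 0.0002
grasp_force: 0.0
```

```bash
python3 -c "
from h import *
go(-1,-15,27,16)"
```

```text
t 12.45 p [-30.3  -9. ] z 0.1207 phi -14.93 units xy 0.023 -0.003 turn 0.01 F [0.4 0.1 0.2] M [-0.027 -0.005 -0.026]
```

Emit:
apply_moves(
  series=[
    {"travel":[0.02,0,0],"dr":[0,0,0],"grip":0},
    {"travel":[0.02,0,0],"dr":[0,0,0],"grip":0},
  ],
)

```text
t: 12.62
position: [0.578, 0.0299, 0.1205]
eef_rot: [3.141, 0.001, 2.493]
ft_force: [0.0, -0.6, 0.4]
width: -0.0001
grasp_force: 0.0
```

Emit:
apply_moves(
  series=[
    {"travel":[0.02,0,0],"dr":[0,0,0],"grip":0},
    {"travel":[0.02,0,0],"dr":[0,0,0],"grip":0},
  ],
)

```text
t: 12.78
position: [0.5772, 0.0304, 0.1203]
eef_rot: [3.141, 0.001, 2.493]
ft_force: [2.0, -0.7, -0.5]
width: 0.0002
grasp_force: 0.9
```

```bash
python3 -c "
from h import *
go(-1,-15,27,16)"
```

```text
t 12.7833 p [-30.1  -7.1] z 0.1203 phi -14.94 units xy -0.052 0.01 turn 0.01 F [ 2.  -0.7 -0.5] M [-0.206 -0.255 -0.034]
```

Emit:
apply_moves(
  series=[
    {"travel":[0.048,-0.027,0],"dr":[0,0,0.5],"grip":0},
    {"travel":[0.048,-0.027,0],"dr":[0,0,0.5],"grip":0},
  ],
)

```text
t: 12.95
position: [0.5749, 0.0305, 0.1203]
eef_rot: [3.141, 0.002, 2.404]
ft_force: [3.2, -0.7, -2.0]
width: -0.0
grasp_force: 1.3
```

Emit:
apply_moves(
  series=[
    {"travel":[0.048,-0.027,0],"dr":[0,0,0.5],"grip":0},
    {"travel":[0.048,-0.027,0],"dr":[0,0,0.5],"grip":0},
  ],
)

```text
t: 13.12
position: [0.5722, 0.0312, 0.1202]
eef_rot: [3.141, 0.002, 2.316]
ft_force: [2.7, -2.1, -2.3]
width: -0.0002
grasp_force: 1.3
```

Emit:
apply_moves(
  series=[
    {"travel":[0.048,-0.027,0],"dr":[0,0,0.5],"grip":0},
    {"travel":[0.048,-0.027,0],"dr":[0,0,0.5],"grip":0},
  ],
)

```text
t: 13.28
position: [0.5695, 0.0321, 0.1202]
eef_rot: [3.141, 0.001, 2.229]
ft_force: [1.5, -1.7, -1.5]
width: 0.0
grasp_force: 1.3
```

```bash
python3 -c "
from h import *
go(-1,-30,27,16)"
```

```text
t 13.2833 p [-31.5   0.6] z 0.1202 phi -30.08 units xy -0.032 0.023 turn -0.02 F [ 1.5 -1.7 -1.5] M [-0.3   -0.394 -0.031]
```

Emit:
apply_moves(
  series=[
    {"travel":[0.048,-0.027,0],"dr":[0,0,0.5],"grip":0},
    {"travel":[0.048,-0.027,0],"dr":[0,0,0.5],"grip":0},
  ],
)

```text
t: 13.45
position: [0.567, 0.0331, 0.1201]
eef_rot: [3.141, 0.001, 2.142]
ft_force: [1.4, -1.9, -2.0]
width: -0.0001
grasp_force: 1.3
```

Emit:
apply_moves(
  series=[
    {"travel":[0.048,-0.027,0],"dr":[0,0,0.5],"grip":0},
    {"travel":[0.048,-0.027,0],"dr":[0,0,0.5],"grip":0},
  ],
)

```text
t: 13.62
position: [0.5645, 0.0345, 0.1201]
eef_rot: [3.141, 0.001, 2.055]
ft_force: [1.0, -3.2, -1.9]
width: -0.0004
grasp_force: 1.3
```

Emit:
apply_moves(
  series=[
    {"travel":[0.048,-0.027,0],"dr":[0,0,0.5],"grip":0},
    {"travel":[0.048,-0.027,0],"dr":[0,0,0.5],"grip":0},
  ],
)

```text
t: 13.78
position: [0.5622, 0.036, 0.1201]
eef_rot: [3.141, 0.001, 1.967]
ft_force: [1.6, -2.2, -2.6]
width: 0.0004
grasp_force: 1.3
```

```bash
python3 -c "
from h import *
go(-1,-45,27,16)"
```

```text
t 13.7833 p [-30.7   8.9] z 0.1201 phi -45.08 units xy -0.024 0.04 turn -0.02 F [ 1.6 -2.2 -2.6] M [-0.429 -0.34   0.029]
```

Emit:
apply_moves(
  series=[
    {"travel":[0.048,-0.027,0],"dr":[0,0,0.5],"grip":0},
    {"travel":[0.048,-0.027,0],"dr":[0,0,0.5],"grip":0},
  ],
)

```text
t: 13.95
position: [0.56, 0.0377, 0.12]
eef_rot: [3.141, 0.001, 1.88]
ft_force: [1.7, -2.1, -2.2]
width: 0.0002
grasp_force: 1.3
```

Emit:
apply_moves(
  series=[
    {"travel":[0.048,-0.027,0],"dr":[0,0,0.5],"grip":0},
    {"travel":[0.048,-0.027,0],"dr":[0,0,0.5],"grip":0},
  ],
)

```text
t: 14.12
position: [0.558, 0.0395, 0.12]
eef_rot: [3.141, 0.001, 1.793]
ft_force: [1.4, -1.8, -2.2]
width: -0.0002
grasp_force: 1.4
```

Emit:
apply_moves(
  series=[
    {"travel":[0.048,-0.027,0],"dr":[0,0,0.5],"grip":0},
    {"travel":[0.048,-0.027,0],"dr":[0,0,0.5],"grip":0},
  ],
)

```text
t: 14.28
position: [0.5561, 0.0416, 0.12]
eef_rot: [3.141, 0.001, 1.706]
ft_force: [0.5, -2.2, -2.7]
width: -0.0001
grasp_force: 1.4
```

```bash
python3 -c "
from h import *
go(-1,-60,27,16)"
```

```text
t 14.2833 p [-27.7  16.7] z 0.12 phi -60.08 units xy -0.012 0.052 turn -0.02 F [ 0.5 -2.2 -2.7] M [-0.491 -0.229  0.033]
```

Emit:
apply_moves(
  series=[
    {"travel":[0.048,-0.027,0],"dr":[0,0,0.5],"grip":0},
    {"travel":[0.048,-0.027,0],"dr":[0,0,0.5],"grip":0},
  ],
)

```text
t: 14.45
position: [0.5544, 0.0438, 0.12]
eef_rot: [3.141, 0.001, 1.618]
ft_force: [0.3, -2.3, -1.9]
width: -0.0005
grasp_force: 1.4
```

Emit:
apply_moves(
  series=[
    {"travel":[0.048,-0.027,0],"dr":[0,0,0.5],"grip":0},
    {"travel":[0.048,-0.027,0],"dr":[0,0,0.5],"grip":0},
  ],
)

```text
t: 14.62
position: [0.5529, 0.0462, 0.1199]
eef_rot: [3.141, 0.001, 1.531]
ft_force: [0.9, -2.5, -1.8]
width: -0.0001
grasp_force: 1.4
```

Emit:
apply_moves(
  series=[
    {"travel":[0.048,-0.027,0],"dr":[0,0,0.5],"grip":0},
    {"travel":[0.048,-0.027,0],"dr":[0,0,0.5],"grip":0},
  ],
)

```text
t: 14.78
position: [0.5516, 0.0486, 0.1199]
eef_rot: [3.141, 0.001, 1.444]
ft_force: [0.6, -2.8, -2.0]
width: 0.0003
grasp_force: 1.4
```

```bash
python3 -c "
from h import *
go(-1,-75,27,16)"
```

```text
t 14.7833 p [-22.9  23.4] z 0.1199 phi -75.08 units xy 0.002 0.063 turn -0.02 F [ 0.6 -2.8 -2. ] M [-0.49  -0.133 -0.053]
```

Emit:
apply_moves(
  series=[
    {"travel":[-0.2,0,0],"dr":[0,0,0],"grip":0},
    {"travel":[0,0,-0.6],"dr":[0,0,0],"grip":0},
    {"travel":[0,0,-0.6],"dr":[0,0,0],"grip":0},
    {"travel":[0,0,-0.6],"dr":[0,0,0],"grip":0},
    {"travel":[0,0,0],"dr":[0,0,-1],"grip":0},
    {"travel":[0,0,0],"dr":[0,0,-1],"grip":0},
    {"travel":[0,0,0],"dr":[0,0,-1],"grip":0},
    {"travel":[0,0,0],"dr":[0,0,-1],"grip":0},
    {"travel":[0,0,0],"dr":[0,0,-1],"grip":0},
    {"travel":[0,0,0],"dr":[0,0,-1],"grip":0},
  ],
)

```text
t: 15.62
position: [0.551, 0.0441, 0.1652]
eef_rot: [3.141, -0.0, 1.975]
ft_force: [0.7, 0.7, 0.1]
width: -0.0001
grasp_force: 0.0
```

Emit:
apply_moves(
  series=[
    {"travel":[0,0,0],"dr":[0,0,-1],"grip":0},
    {"travel":[0,0,0],"dr":[0,0,-1],"grip":0},
    {"travel":[0,0,0],"dr":[0,0,-1],"grip":0},
    {"travel":[0,0,0],"dr":[0,0,-1],"grip":0},
    {"travel":[0,0,0],"dr":[0,0,-1],"grip":0},
    {"travel":[0,0,0],"dr":[0,0,-1],"grip":0},
    {"travel":[0,0,0],"dr":[0,0,0],"grip":0},
    {"travel":[0,0,0],"dr":[0,0,0],"grip":0},
  ],
)

```text
t: 16.28
position: [0.551, 0.0442, 0.1651]
eef_rot: [3.141, 0.0, 2.491]
ft_force: [-0.1, 0.2, 0.4]
width: 0.0
grasp_force: 0.0
```

```bash
python3 -c "
from h import *
go(1,-15,27,21)"
```

```text
t 16.2833 p [-27.3  22.3] z 0.1651 phi -15.05 units xy 0.262 2.366 turn -0.01 F [-0.1  0.2  0.4] M [-0.01  -0.035  0.003]
```

Emit:
apply_moves(
  series=[
    {"travel":[0.07,0.59,0],"dr":[0,0,0],"grip":0},
    {"travel":[0.07,0.59,0],"dr":[0,0,0],"grip":0},
    {"travel":[0.07,0.59,0],"dr":[0,0,0],"grip":0},
    {"travel":[0.06,0.59,0],"dr":[0,0,0],"grip":0},
    {"travel":[0,0,0],"dr":[0,0,0],"grip":0},
    {"travel":[0,0,0.5],"dr":[0,0,0],"grip":0},
    {"travel":[0,0,0.5],"dr":[0,0,0],"grip":0},
    {"travel":[0,0,0.4],"dr":[0,0,0],"grip":0},
    {"travel":[0,0,0.42],"dr":[0,0,0],"grip":0},
    {"travel":[0,0,0],"dr":[0,0,0],"grip":0},
  ],
)

```text
t: 17.12
position: [0.5789, 0.0951, 0.1159]
eef_rot: [-3.138, -0.005, 2.492]
ft_force: [-1.5, -0.1, -0.3]
width: 0.0002
grasp_force: 0.0
```

Emit:
apply_moves(
  series=[
    {"travel":[-0.06,0,0],"dr":[0,0,0],"grip":0},
    {"travel":[-0.04,0,0],"dr":[0,0,0],"grip":0},
  ],
)

```text
t: 17.28
position: [0.5835, 0.0936, 0.1196]
eef_rot: [3.142, 0.0, 2.493]
ft_force: [-0.2, -0.6, -0.4]
width: -0.0001
grasp_force: 0.0
```

Emit:
apply_moves(
  series=[
    {"travel":[-0.04,0,0],"dr":[0,0,0],"grip":0},
    {"travel":[-0.02,0,0],"dr":[0,0,0],"grip":0},
  ],
)

```text
t: 17.45
position: [0.5847, 0.093, 0.1202]
eef_rot: [3.141, 0.0, 2.493]
ft_force: [-0.9, 2.2, 0.6]
width: 0.0003
grasp_force: 1.1
```

```bash
python3 -c "
from h import *
go(1,-15,27,16)"
```

```text
t 17.45 p [30.7  9.6] z 0.1202 phi -14.96 units xy -0.048 -0.007 turn 0.01 F [-0.9  2.2  0.6] M [0.247 0.287 0.   ]
```

Emit:
apply_moves(
  series=[
    {"travel":[-0.048,0.027,0],"dr":[0,0,0.5],"grip":0},
    {"travel":[-0.048,0.027,0],"dr":[0,0,0.5],"grip":0},
  ],
)

```text
t: 17.62
position: [0.587, 0.0929, 0.12]
eef_rot: [3.141, -0.001, 2.404]
ft_force: [-3.1, 0.5, 0.7]
width: 0.0001
grasp_force: 1.5
```

Emit:
apply_moves(
  series=[
    {"travel":[-0.048,0.027,0],"dr":[0,0,0.5],"grip":0},
    {"travel":[-0.048,0.027,0],"dr":[0,0,0.5],"grip":0},
  ],
)

```text
t: 17.78
position: [0.5895, 0.0924, 0.1199]
eef_rot: [-3.141, -0.001, 2.317]
ft_force: [-2.4, 2.7, 0.6]
width: -0.0003
grasp_force: 1.7
```

Emit:
apply_moves(
  series=[
    {"travel":[-0.048,0.027,0],"dr":[0,0,0.5],"grip":0},
    {"travel":[-0.048,0.027,0],"dr":[0,0,0.5],"grip":0},
  ],
)

```text
t: 17.95
position: [0.592, 0.0917, 0.1199]
eef_rot: [-3.141, -0.001, 2.23]
ft_force: [-3.6, 1.8, 0.9]
width: -0.0002
grasp_force: 2.0
```

```bash
python3 -c "
from h import *
go(1,-30,27,16)"
```

```text
t 17.95 p [32.2  2.3] z 0.1199 phi -30.06 units xy -0.084 0.013 turn -0.01 F [-3.6  1.8  0.9] M [ 0.411  0.486 -0.044]
```

Emit:
apply_moves(
  series=[
    {"travel":[-0.048,0.027,0],"dr":[0,0,0.5],"grip":0},
    {"travel":[-0.048,0.027,0],"dr":[0,0,0.5],"grip":0},
  ],
)

```text
t: 18.12
position: [0.5943, 0.0907, 0.1198]
eef_rot: [-3.141, -0.002, 2.142]
ft_force: [-3.5, 4.0, 0.9]
width: -0.0002
grasp_force: 2.4
```

```bash
python3 -c "
from h import *
go(1,-35,27,16)"
```

```text
t 18.1167 p [32.2 -0.2] z 0.1198 phi -35.06 units xy -0.092 0.021 turn -0.01 F [-3.5  4.   0.9] M [0.583 0.538 0.074]
```

```bash
cat >> h.py <<'E'
from cell import camera
def avg(cy=1.2,n=8):
    D=[]
    for i in range(n):
        s,p,ph=rel();D.append(np.r_[p,ph,s['ft_force'],s['grasp_force'],s['eef_rot'][2]]);camera("top")
    m=np.mean(D,0);a=np.radians(m[2]);th=np.array([-np.sin(a),np.cos(a)]);rr=np.array([np.cos(a),np.sin(a)])
    y=m[7];Ft=m[3]*np.cos(y)+m[4]*np.sin(y);Fr=m[3]*np.sin(y)-m[4]*np.cos(y)
    p=m[:2]-[0,cy];d=p@th;r=p@rr;e=np.degrees(np.arcsin((d-11)/30.41))-9.46
    print("t %.2f phi %.2f d %.2f r %.2f wing %.2f Ft %.2f Fr %.2f grasp %.2f torque %.3f"%(s['t'],m[2],d,r,m[2]+e,Ft,Fr,m[6],(Ft*28.+Fr*6)/1e3))
E
python3 -c "
from h import *
avg()"
```

```text
t 18.47 phi -34.94 d 17.02 r 27.23 wing -32.98 Ft 4.72 Fr -1.18 grasp 2.43 torque 0.125
```

Emit:
apply_moves(
  series=[
    {"travel":[-0.048,0.027,0],"dr":[0,0,0.5],"grip":0},
    {"travel":[0,0,0],"dr":[0,0,0],"grip":0},
  ],
)

```text
t: 18.68
position: [0.5959, 0.0898, 0.1197]
eef_rot: [-3.142, -0.001, 2.1]
ft_force: [-2.5, 3.3, 1.6]
width: 0.0003
grasp_force: 2.5
```

```bash
python3 -c "
from h import *
avg()"
```

```text
t 19.03 phi -37.35 d 16.79 r 27.26 wing -35.83 Ft 4.91 Fr -1.11 grasp 2.48 torque 0.131
```

Emit:
apply_moves(
  series=[
    {"travel":[-0.048,0.027,0],"dr":[0,0,0.5],"grip":0},
    {"travel":[0,0,0],"dr":[0,0,0],"grip":0},
  ],
)

```text
t: 19.25
position: [0.5971, 0.0891, 0.1196]
eef_rot: [-3.142, -0.001, 2.057]
ft_force: [-2.9, 4.6, 1.3]
width: 0.0001
grasp_force: 2.5
```

```bash
python3 -c "
from h import *
avg()"
```

```text
t 19.60 phi -39.85 d 16.82 r 27.25 wing -38.28 Ft 5.22 Fr -0.74 grasp 2.52 torque 0.142
```

Emit:
apply_moves(
  series=[
    {"travel":[-0.048,0.027,0],"dr":[0,0,0.5],"grip":0},
    {"travel":[0,0,0],"dr":[0,0,0],"grip":0},
  ],
)

```text
t: 19.82
position: [0.5982, 0.0884, 0.1196]
eef_rot: [-3.141, -0.001, 2.013]
ft_force: [-2.8, 4.5, 1.5]
width: 0.0001
grasp_force: 2.7
```

```bash
python3 -c "
from h import *
avg(n=10)"
```

```text
t 20.27 phi -42.35 d 16.95 r 27.22 wing -40.52 Ft 5.43 Fr -0.85 grasp 2.67 torque 0.147
```

Emit:
apply_moves(
  series=[
    {"travel":[-0.048,0.027,0],"dr":[0,0,0.5],"grip":0},
    {"travel":[0,0,0],"dr":[0,0,0],"grip":0},
  ],
)

```text
t: 20.48
position: [0.5993, 0.0878, 0.1196]
eef_rot: [-3.141, -0.001, 1.97]
ft_force: [-3.5, 4.5, 1.4]
width: 0.0002
grasp_force: 2.9
```

```bash
python3 -c "
from h import *
avg(n=10)"
```

```text
t 20.93 phi -44.84 d 17.06 r 27.19 wing -42.82 Ft 5.71 Fr -1.29 grasp 2.84 torque 0.152
```

```bash
cat >> h.py <<'E'
def mom(n=20):
    D=[]
    for i in range(n):
        s=read_state();y=s['eef_rot'][2];F=s['ft_force'];D.append([F[0]*np.cos(y)+F[1]*np.sin(y),F[0]*np.sin(y)-F[1]*np.cos(y),F[2],*s['wrist_torque'],s['grasp_force']]);camera("top")
    m=np.mean(D,0);print("Ft,Fr,Fz,M,g",m.round(3),"sd",np.std(D,0).round(3),"rho mm",((m[5]*1e3-11*m[1])/m[0]).round(1))
E
python3 -c "
from h import *
mom();import cv2;im=camera('top')
cv2.imwrite('pics/c2.png',cv2.resize(im[208:268,255:335,::-1],None,fx=9,fy=9,interpolation=cv2.INTER_CUBIC))"
```

```text
Ft,Fr,Fz,M,g [ 5.557 -1.01   1.016  0.776  0.513  0.     2.826] sd [0.528 0.593 0.361 0.022 0.028 0.03  0.   ] rho mm 2.1
```

View pics/c2.png

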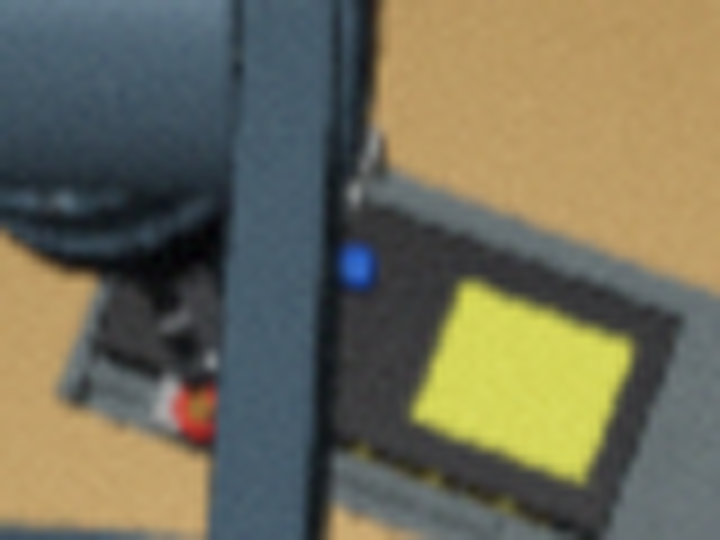

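Emit:
apply_moves(
  series=[
    {"travel":[-0.048,0.027,0],"dr":[0,0,0.5],"grip":0},
  ],
)

```text
t: 22.12
position: [0.6002, 0.0872, 0.1196]
eef_rot: [-3.141, -0.002, 1.928]
ft_force: [-3.4, 5.5, 1.2]
width: 0.0003
grasp_force: 3.4
```

Emit:
apply_moves(
  series=[
    {"travel":[-0.048,0.027,0],"dr":[0,0,0.5],"grip":0},
  ],
)

```text
t: 22.2
position: [0.6013, 0.0864, 0.1195]
eef_rot: [-3.141, -0.002, 1.882]
ft_force: [-2.9, 6.2, 0.2]
width: 0.0002
grasp_force: 3.6
```

Emit:
apply_moves(
  series=[
    {"travel":[0,0,0],"dr":[0,0,0],"grip":0},
  ],
)

```text
t: 22.28
position: [0.6014, 0.0863, 0.1195]
eef_rot: [-3.141, -0.002, 1.882]
ft_force: [-2.3, 5.4, 0.7]
width: -0.0002
grasp_force: 3.1
```

```bash
python3 -c "
from h import *
avg(n=6);mom(10)"
```

```text
t 22.53 phi -49.86 d 17.27 r 27.14 wing -47.43 Ft 6.18 Fr -1.09 grasp 3.12 torque 0.167
Ft,Fr,Fz,M,g [ 6.365 -0.975  0.391  0.897  0.49  -0.009  3.097] sd [0.616 0.467 0.379 0.029 0.018 0.03  0.001] rho mm 0.2
```

Emit:
apply_moves(
  series=[
    {"travel":[-0.019,0.011,0],"dr":[0,0,0.2],"grip":0},
    {"travel":[-0.019,0.011,0],"dr":[0,0,0.2],"grip":0},
  ],
)

```text
t: 23.25
position: [0.6021, 0.0858, 0.1195]
eef_rot: [-3.141, -0.002, 1.849]
ft_force: [-3.2, 7.1, 1.3]
width: -0.0003
grasp_force: 3.7
```

```bash
python3 -c "
from h import *
avg(n=6)"
```

```text
t 23.50 phi -51.86 d 17.50 r 27.07 wing -48.97 Ft 7.42 Fr -1.24 grasp 3.55 torque 0.200
```

Emit:
apply_moves(
  series=[
    {"travel":[-0.024,0.013,0],"dr":[0,0,0.25],"grip":0},
    {"travel":[-0.024,0.013,0],"dr":[0,0,0.25],"grip":0},
  ],
)

```text
t: 23.72
position: [0.6031, 0.0849, 0.1195]
eef_rot: [-3.141, -0.002, 1.805]
ft_force: [-3.1, 7.7, 1.0]
width: 0.0001
grasp_force: 3.9
```

```bash
python3 -c "
from h import *
avg(n=6)"
```

```text
t 23.97 phi -54.37 d 17.60 r 27.04 wing -51.29 Ft 7.62 Fr -1.11 grasp 3.72 torque 0.207
```

Emit:
apply_moves(
  series=[
    {"travel":[0.2,0,0],"dr":[0,0,0],"grip":0},
    {"travel":[0.1,0,0],"dr":[0,0,0],"grip":0},
    {"travel":[0,0,-0.7],"dr":[0,0,0],"grip":0},
    {"travel":[0,0,-0.9],"dr":[0,0,0],"grip":0},
    {"travel":[0,0,-1],"dr":[0,0,0],"grip":0},
    {"travel":[0,0,-1],"dr":[0,0,0],"grip":0},
    {"travel":[0,-1,0],"dr":[0,0,0],"grip":0},
    {"travel":[0,-1,0],"dr":[0,0,0],"grip":0},
    {"travel":[0,-1,0],"dr":[0,0,0],"grip":0},
    {"travel":[0,-1,0],"dr":[0,0,0],"grip":0},
  ],
)

```text
t: 24.85
position: [0.504, 0.0672, 0.21]
eef_rot: [3.14, 0.001, 1.805]
ft_force: [0.2, -0.7, 0.6]
width: 0.0003
grasp_force: 0.0
```

Emit:
apply_moves(
  series=[
    {"travel":[0,-1,0],"dr":[0,0,0],"grip":0},
    {"travel":[0,-1,0],"dr":[0,0,0],"grip":0},
    {"travel":[0,-1,0],"dr":[0,0,0],"grip":0},
    {"travel":[0,-1,0],"dr":[0,0,0],"grip":0},
    {"travel":[0,-1,0],"dr":[0,0,0],"grip":0},
    {"travel":[0,-1,0],"dr":[0,0,0],"grip":0},
    {"travel":[0,0,0],"dr":[0,0,0],"grip":0},
    {"travel":[0,0,0],"dr":[0,0,0],"grip":0},
  ],
)

```text
t: 25.52
position: [0.3586, 0.0326, 0.2102]
eef_rot: [3.139, 0.002, 1.803]
ft_force: [-0.0, -0.5, -0.1]
width: -0.0003
grasp_force: 0.0
```

```bash
python3 - <<'E'
from cell import *
import cv2
s=read_state();print(s['position'],s['ft_force'])
o=[]
for n,(x,y,w,h) in(("scene",(290,200,110,95)),("top",(250,205,110,95))):
    im=camera(n);cv2.imwrite(f"pics/{n}3.png",im[:,:,::-1]);o.append(cv2.resize(im[y:y+h,x:x+w,::-1],(400,345),interpolation=cv2.INTER_CUBIC))
cv2.imwrite("pics/c3.png",cv2.hconcat(o))
E
```

```text
[0.3586411  0.03258317 0.21018508] [-0.02402165 -0.48132814 -0.07501676]
```

View pics/c3.png

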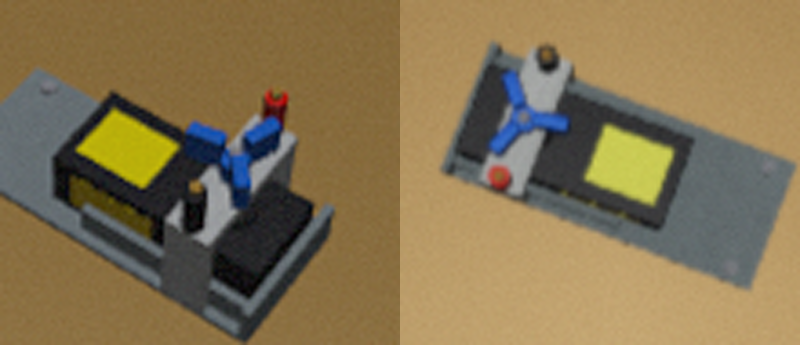

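The battery is still against the stop. The nut has turned, with its hub at about (524,118) and wing tips at (510,75), (568,123) and (495,152) in the right half. I'll check the wing angle.

```bash
python3 - <<'E'
from h import *
import cv2
from scipy.spatial import ConvexHull
R=np.array([[np.cos(CY0),np.sin(CY0)],[-np.sin(CY0),np.cos(CY0)]])
for f,z in(("top0",.118),("top3",.113)):
    a=cv2.imread(f"pics/{f}.png").astype(int)[205:300,250:360]
    w=np.clip(a[:,:,0]-np.maximum(a[:,:,2],a[:,:,1])-25,0,None);v,u=np.nonzero(w);k=w[v,u]
    X=np.array([R@(ray("top",(i+250,j+205),z)-[CX,CY]) for i,j in zip(u,v)])
    best=None
    for cx in np.arange(-3,3.1,.5):
      for cy in np.arange(-3,3.1,.5):
        d=X*1e3-[cx,cy];r=np.hypot(*d.T);S=np.sum(k*r**3*np.exp(-3j*np.arctan2(d[:,1],d[:,0])))/np.sum(k*r**3)
        if best is None or abs(S)>best[0]: best=(abs(S),cx,cy,-np.degrees(np.angle(S))/3)
    print(f,best)
E
```

```text
top0 (np.float64(0.9246639212812084), np.float64(-2.0), np.float64(0.0), np.float64(-25.792151363900643))
top3 (np.float64(0.9213123611526505), np.float64(-2.0), np.float64(0.0), np.float64(-49.696574322638945))
```

```bash
python3 -c "
from cell import *
print(hand_in())"
```

```text
the job is handed in; nothing more can be done
None
```

I pushed the battery fully against its end stop and tightened the nut about 144° clockwise, an estimated 25–27° past first touch. That estimate is good to a few degrees, because I judged first touch from the rise in pushing force. The gripper is clear of the nut, no move or force reading suggested a knock to the posts, and the job was handed in at about 26 s.

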